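# Fetch the flow cell from behind the reagent bottles

## Task

In the grey tub two amber reagent bottles stand in front of the yellow-labelled flow cell. First stand both bottles in the low steel side tray, then set the flow cell upright in the middle of the blue dock, lengthwise between its two black end stops, and after that put each bottle back on the coaster of its cap's colour, centred and upright. Set everything down without dropping or tipping it, let go, and leave the two little jars in the tub where they are.

Things in the scene. Friction and masses are not known exactly. Their poses are not given: they have to be found in the camera images.
- red_bottle_center (a point): Centre (half-way up, on the axis) of the loose bottle with the RED screw cap. Amber glass, round, 118 mm tall: body 56 mm in diameter up to 66 mm above the foot, narrowing to a 36 mm neck; the cap, 48 mm in diameter, spans 91 to 118 mm above the foot, i.e. 32 to 59 mm above this point; grip it there from above. z is the bottle's axis. About 0.13 to 0.27 kg.
- blue_bottle_center (a point): The same kind of bottle with the BLUE screw cap; same sizes, same point.
- flow_cell_center (a point): Centre of the loose flow cell, a block 44 mm (x) by 90 mm (y) by 45 mm (z): two dark steel plates round a white core, yellow label and two white ports (14 mm high) on top. The point is 22.5 mm above its foot. Grip across its 44 mm width (own x) from above. 0.3 to 0.5 kg. It stands on the tub floor right behind the bottles, which leave no room there for a gripper.
- red_coaster: RED disc 80 mm in diameter, 3 mm thick, fixed on the tub floor (6 mm above the table); home of the red-capped bottle, which stands on it at the start. Origin: centre of its underside. The coasters lie 92 mm apart, side by side; x points to the back of the tub (away from the robot). The tub: shallow, grey floor 220 x 270 mm, clear walls 22 mm high.
- blue_coaster: BLUE disc, same as the red one; home of the blue-capped bottle.
- side_tray: Low bright steel tray, fixed on the table on one side of the tub (left or right), 230 mm (own x) by 130 mm (own y), floor 4 mm thick, rim 5 mm wide and 10 mm high. Origin: centre of its underside, on the table. The bottles are parked inside it; both fit one behind the other along its x, e.g. 50 mm to either side of the middle.
- dock: Blue plate 80 mm (x) by 134 mm (y), 6 mm thick, fixed on the table on the other side of the tub, with a yellow rectangle where the flow cell stands and two black end stops 14 mm high, 114 mm apart inside, at its y ends; open along x. Origin: centre of its underside, on the table. The cell stands with its 90 mm length along the dock's y (either way round).
- green_jar: Small loose white jar with green cap, 36 mm in diameter, 40 mm tall, in the tub beside the flow cell; leave alone. Origin: centre of its underside.
- black_jar: Small loose amber jar with black cap, 36 mm in diameter, 40 mm tall, in the tub beside the flow cell; leave alone. Origin: centre of its underside.

How it is judged (in metres and radians):
On the way, in this order (a step that is already met when the one before it is completed fails the run):
1. both bottles stand upright and released in the side tray, the flow cell still in its place in the tub (x of red_bottle_center in the frame of side_tray between -0.085 and 0.085 m and y of red_bottle_center in the frame of side_tray between -0.035 and 0.035 m and z of each of red_bottle_center, blue_bottle_center in the frame of side_tray below 0.07 m and angle between each of red_bottle_center, blue_bottle_center's own z axis and vertical below 0.1 rad and contact force between the fingers and red_bottle below 0.2 N and linear speed of each of red_bottle, blue_bottle below 0.02 m/s and x of blue_bottle_center in the frame of side_tray between -0.085 and 0.085 m and y of blue_bottle_center in the frame of side_tray between -0.035 and 0.035 m and contact force between the fingers and blue_bottle below 0.2 N and distance of flow_cell_center from where it was at the start of the episode below 0.03 m), for 0.2 s.
2. the flow cell stands released in the dock, both bottles still in the side tray (horizontal distance between flow_cell_center and dock below 0.012 m and z of flow_cell_center in the frame of dock below 0.0335 m and angle between flow_cell_center's own z axis and vertical below 0.08 rad and angle between the y axis of flow_cell_center and the y axis of dock, either way round below 0.2 rad and contact force between the fingers and flow_cell below 0.2 N and linear speed of each of flow_cell, red_bottle, blue_bottle below 0.02 m/s and x of red_bottle_center in the frame of side_tray between -0.085 and 0.085 m and y of red_bottle_center in the frame of side_tray between -0.035 and 0.035 m and z of each of red_bottle_center, blue_bottle_center in the frame of side_tray below 0.07 m and angle between each of red_bottle_center, blue_bottle_center's own z axis and vertical below 0.1 rad and contact force between the fingers and red_bottle below 0.2 N and x of blue_bottle_center in the frame of side_tray between -0.085 and 0.085 m and y of blue_bottle_center in the frame of side_tray between -0.035 and 0.035 m and contact force between the fingers and blue_bottle below 0.2 N), for 0.2 s.
At the end, for the whole second after the job is handed in: The flow cell stands flat in the dock (centre within 12 mm of the dock's centre, length within 0.2 rad of the dock's y), each bottle stands upright on the coaster of its cap's colour (axis within 12 mm of the coaster's centre), all released and at rest (horizontal distance between flow_cell_center and dock below 0.012 m and z of flow_cell_center in the frame of dock below 0.0335 m and angle between each of flow_cell_center, red_bottle_center, blue_bottle_center's own z axis and vertical below 0.08 rad and angle between the y axis of flow_cell_center and the y axis of dock, either way round below 0.2 rad and contact force between the fingers and flow_cell below 0.2 N and linear speed of each of flow_cell, red_bottle, blue_bottle below 0.02 m/s and horizontal distance between red_bottle_center and red_coaster below 0.012 m and z of red_bottle_center in the frame of red_coaster below 0.067 m and contact force between the fingers and red_bottle below 0.2 N and horizontal distance between blue_bottle_center and blue_coaster below 0.012 m and z of blue_bottle_center in the frame of blue_coaster below 0.067 m and contact force between the fingers and blue_bottle below 0.2 N); the robot touches nothing.
It fails at once if one of the two little jars is disturbed (moved more than 25 mm or tipped) (distance of any of green_jar, black_jar from where it was at the start of the episode above 0.025 m or angle between any of green_jar, black_jar's own z axis and vertical above 0.4 rad).
It fails at once if the red bottle is tipped by more than 0.5 rad, or dropped (falls faster than 0.6 m/s out of the gripper) (angle between red_bottle_center's own z axis and vertical above 0.5 rad or (linear speed of red_bottle above 0.6 m/s and contact force between the fingers and red_bottle below 0.1 N)).
It fails at once if the blue bottle is tipped by more than 0.5 rad, or dropped (falls faster than 0.6 m/s out of the gripper) (angle between blue_bottle_center's own z axis and vertical above 0.5 rad or (linear speed of blue_bottle above 0.6 m/s and contact force between the fingers and blue_bottle below 0.1 N)).
It fails at once if the flow cell is tipped by more than 0.5 rad, or dropped (falls faster than 0.6 m/s out of the gripper) (angle between flow_cell_center's own z axis and vertical above 0.5 rad or (linear speed of flow_cell above 0.6 m/s and contact force between the fingers and flow_cell below 0.1 N)).
It also fails if it takes over 114 s, if anything falls off the work surface, if the arm or the gripper's body presses on something with over 40 N, if the wrist force passes 120 N, or if a joint passes its speed limit or range.

## Robot

A 6-joint arm with a two-finger parallel gripper is mounted at the origin on the work surface. World frame = base frame: x ahead of the robot, y to its left, z up, the work surface at z = 0. Lengths are in mm, angles in rad, forces in N, time in s.
With the tool pointing down it reaches from about 300 to 775 mm from the base axis. Payload 14.6 kg.
Tool frame: the origin (TCP) lies on the mounting face of the last link; the fingertips stand 199 mm ahead of it and the grasp point (between the pads) lies 180 mm ahead of it; z points along the fingers, y is the line along which they close (so a half turn about z gives the same grasp; the last joint's range is limited). The gripper opens to 94 mm and grips with 3 to 60 N. Pads are 16 mm wide; open, the fingers measure 119 mm over their backs; the gripper's body (75 mm by 177 mm) begins 78 mm behind the grasp point.
Start: joints at [1.213, 0.3, 1.521, -0, 1.321, -0.067], TCP at [157.693, 526.9, 404.646] pointing down, gripper open.
Joint ranges: [-3.03, 3.03], [-0.79, 2.21], [0.23, 2.52], [-1.04, 4.18], [0, 3.07], [-2.55, 2.55]. Speed limits (rad/s): [2.22, 2.22, 2.57, 3.14, 3.14, 3.14].

## Interface

Orientations are given as [roll, pitch, yaw] about the fixed x, y, z axes, in that order (R = Rz(yaw) Ry(pitch) Rx(roll)).
In Python, from cell import manip gives the robot as it stands. The module is installed in compiled form; this text tells all that it offers.
- The arm moves only by the shell command python3 -m creep 'ROWS' [FORCE]. ROWS is a JSON object of lists of equal length, an entry for each row: "slide": the shift along the world's x, y, z in cm, a list of three; "turn": the turn about the world's z in rad; "claw": the opening, from 0 (shut) to 1 (fully open). A call has 1 to 8 rows; each row shifts and turns the commanded pose from where the row before left it; what a row does not reach is not made up. A row lasts 1/8 s, in which the tool goes at most 62.5 mm and 10.7 degrees, less where a joint would pass 70% of its speed; a pose out of reach is approached as far as the arm can. A call with a gripper value outside its range is refused whole. The fingers move at their own pace and stop on an object; FORCE is the grip in N (left out, the last holds). Time passes only in rows, so rows that do not move let the fingers close. It gives the time, the measured TCP pose, the force, the opening and the grip force at its end, in the units of the state.
- manip.read_state(): the state, without advancing time (a new reading comes with each control period).
- manip.camera(name): name is "side" or "top" or "wrist"; returns (picture, depth): 480x640x3 uint8, red, green, blue; 480x640 float32, mm along the optical axis (not along the pixel's ray), 0 where there is no reading.
- manip.calibration(name): a dict with "intrinsics" (3x3 intrinsics, pixels), "pose" (4x4, takes a point from camera to world coordinates). Camera axes: x right, y up, looking along -z (the intrinsics and any distortion apply to the point x, -y, -z); pixel columns grow to the right and rows downward; lengths in mm; the calibration is good to about 2 mm. A picture is of the moment at which its call begins: read the wrist's pose just before it. calibration takes no time and is no camera call; for the wrist camera it gives the pose at the moment of the call.
- manip.sign_off(): hands the job in; it is judged then, once.
Trained networks look in the newest picture that a camera, given by its name, has taken for a name from the list of things; names that differ only in an ending like _2 or _b are one class to them, and where a whole thing is asked for, a point or a joint stands for the part that bears it (a point fixed in the world has none). Each returns a list of dicts, best first, with "score" (0 to 1); they miss things now and then, are a little off and sometimes report something else, mostly with a low value. They report only what shows in the picture. A call takes as long as a camera call.
- manip.cut_out(query, camera): "mask" (480x640 bool, what is visible of it) and "position" ([column, row] in pixels, amid what is visible of it).
The state is a dict: "clock": time; "joints": joint angles; "qd": joint speeds; "effort": joint torques, N m; "eef_pos": TCP position; "eef_rot": TCP orientation; "wrist_force": force on the tool from outside, world axes, zero at the start; "moment": the same for the moment, N m; "finger_gap": finger opening in mm; "finger_force": force on a finger pad.
Only numpy, scipy, OpenCV 4.12 (cv2) and the standard library are available. Lean on these libraries where they do the work, as an engineer would, in place of code of your own. Each camera call takes 0.05 s, during which the arm holds its last target. There are 200 camera calls.

## Working session

There is one attempt and no reset: what is moved stays moved. The work goes in short steps, Python scripts to look and compute and a shell command to move; the robot and the scene stay as the last step left them, time stands still between calls to the robot, and variables do not carry over. Pictures are saved under pics/ and viewed, at most 14 in all, crops included, and the job is handed in when it is done.

```bash
mkdir -p pics; cat > h.py <<'E'
import numpy as np, cv2
from cell import manip
def cloud(cam):
    pic,d=manip.camera(cam); c=manip.calibration(cam)
    K=np.array(c["intrinsics"]);T=np.array(c["pose"])
    v,u=np.mgrid[0:480,0:640]
    P=np.stack([(u-K[0,2])/K[0,0]*d,-(v-K[1,2])/K[1,1]*d,-d],-1)
    return pic,d,P@T[:3,:3].T+T[:3,3],T
E
cat > m.py <<'E'
from h import *
import sys
s=manip.read_state();print(s['clock'],s['eef_pos'],s['eef_rot'],s['finger_gap'])
cams=sys.argv[1].split(',');names=sys.argv[2].split(',')
for cam in cams:
    pic,d,W,T=cloud(cam)
    cv2.imwrite(f'pics/{cam}_{s["clock"]:.1f}.png',pic[:,:,::-1]); print(cam,T[:3,3].round())
    np.save(f'{cam}.npy',W)
    for n in names:
        for r in manip.cut_out(n,cam)[:2]:
            if r['score']<.3: continue
            m=r['mask']&(d>0); p=W[m]
            if len(p)<20: continue
            top=np.percentile(p[:,2],97); q=p[p[:,2]>top-6]
            ra=cv2.minAreaRect(q[:,:2].astype(np.float32)); ra2=cv2.minAreaRect(p[:,:2].astype(np.float32))
            print(n,round(r['score'],2),np.round(r['position']),len(p),'med',np.median(p,0).round(1),'top',top.round(1),'topc',np.round(ra[0],1),np.round(ra[1],1),round(ra[2],1),'all',np.round(ra2[0],1),np.round(ra2[1],1),round(ra2[2],1))
E
python3 m.py top,side red_bottle_center,blue_bottle_center,flow_cell_center,red_coaster,blue_coaster,side_tray,dock,green_jar,black_jar; ls pics
```

```text
0.0 [157.68729959 526.88815598 404.09428727] [-3.14045836e+00 -7.18311323e-05  2.85082669e+00] 93.7500146410502
top [351.  13. 902.]
red_bottle_center 0.91 [322. 274.] 985 med [492.9 -13.3 126.5] top 129.5 topc [501.3 -14.4] [47.1 46.7] 83.3 all [511.1 -20.1] [54.  78.5] 62.4
blue_bottle_center 0.97 [272. 274.] 1032 med [505.7  70.6 126.3] top 129.8 topc [514.   73.1] [45.2 46.6] 84.9 all [526.3  72.1] [53.9 81.3] 85.2
flow_cell_center 0.84 [296. 246.] 1226 med [567.9  29.3  51.5] top 62.1 topc [555.4  28.1] [78.  60.9] 82.4 all [566.4  30.4] [88.9 81.1] 81.7
flow_cell_center 0.31 [352. 243.] 296 med [560.4 -75.8  46.1] top 49.3 topc [563.5 -76.1] [30.2 33.7] 80.8 all [563.2 -76. ] [31.4 33.5] 72.6
red_coaster 0.78 [328. 293.] 383 med [480.8 -20.7   9.5] top 12.3 topc [491.9 -16.1] [75.7 57.9] 86.4 all [491.9 -16.1] [75.7 57.9] 86.4
blue_coaster 0.98 [289. 288.] 435 med [497.4  58.3   9.6] top 12.9 topc [507.3  70.7] [59.4 79.1] 24.0 all [507.4  70.3] [59.7 79.8] 24.0
blue_coaster 0.73 [249. 238.] 353 med [594.  112.3  46.2] top 49.6 topc [596.6 113.4] [33.9 33.7] 83.8 all [601.1 114
[... 1178 characters left out ...]
aster 0.68 [347. 297.] 379 med [515.   95.    9.6] top 13.8 topc [516.7  86.2] [78.8 62. ] 0.8 all [516.5  85.7] [79.4 62.7] 2.2
side_tray 0.65 [365. 164.] 2998 med [ 491.8 -332.7    5.1] top 11.7 topc [ 492.7 -333.7] [230.4 137.4] 0.1 all [ 492.6 -340.9] [238.6 151.6] 0.2
dock 0.68 [377. 402.] 3470 med [445.1 324.8   7.1] top 15.2 topc [444.6 320.4] [133.   78.3] 81.7 all [444.4 317. ] [141.6  82.2] 82.9
green_jar 0.52 [326. 226.] 283 med [565.1 -64.7  43.8] top 48.8 topc [565.6 -74.3] [31.3 34.8] 5.6 all [565.7 -74.2] [31.4 35.2] 4.9
black_jar 0.61 [302. 291.] 369 med [598.4 125.2  44.2] top 48.8 topc [598.7 118. ] [34.  33.1] 79.0 all [600.5 114.6] [35.5 39.6] 7.4
side_0.0.png
top_0.0.png
```

View pics/top_0.0.png

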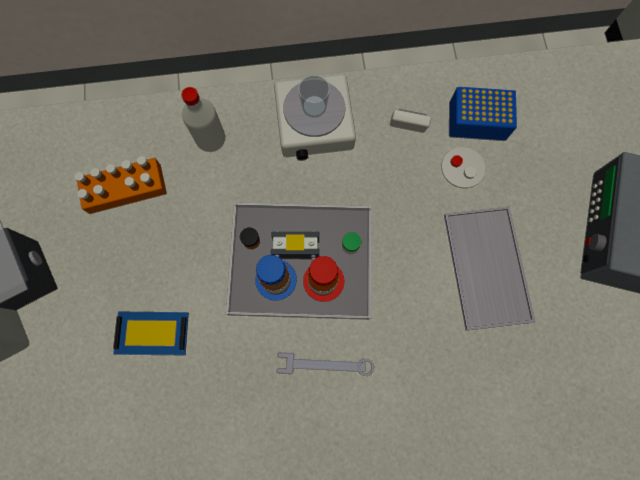

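View pics/side_0.0.png

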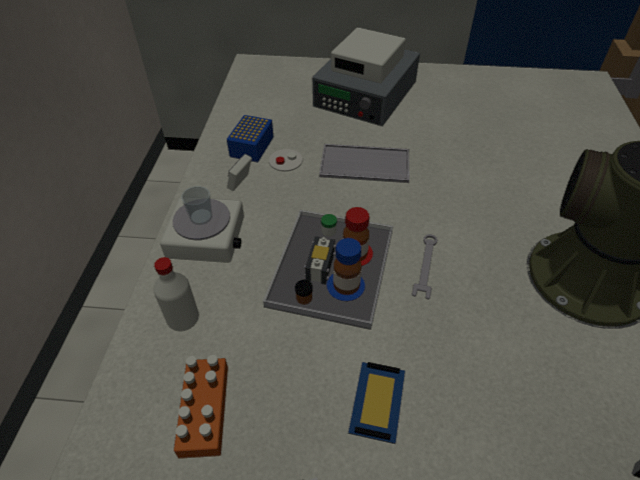

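```bash
python3 - <<'E'
from h import *
from scipy.spatial.transform import Rotation as R
s=manip.read_state();print(s['eef_rot'],s['joints'])
print(R.from_euler('xyz',s['eef_rot']).as_matrix().round(3))
print(np.array(manip.calibration('wrist')['pose']).round(2))
# flow cell label & plates: top-cam points at z 48-54 ; coaster fits by colour
from scipy.optimize import least_squares
for cam in ('top','side'):
    W=np.load(cam+'.npy'); pic=cv2.imread(f'pics/{cam}_0.0.png'); hsv=cv2.cvtColor(pic,cv2.COLOR_BGR2HSV)
    m=(W[...,2]>46)&(W[...,2]<57)&(abs(W[...,1]-30)<55)&(abs(W[...,0]-575)<45)
    print(cam,'cell',cv2.minAreaRect(W[m][:,:2].astype(np.float32)),m.sum())
    for n,c,h in (('red',(495,-15),(0,10)),('blue',(510,72),(95,125))):
        m=(abs(W[...,2]-9.5)<4)&(np.hypot(W[...,0]-c[0],W[...,1]-c[1])<55)&(hsv[...,0]>=h[0])&(hsv[...,0]<=h[1])&(hsv[...,1]>110)
        m=m.astype(np.uint8)
        p=W[m>0][:,:2]; 
        # boundary points: outermost per angle
        a=np.arctan2(*(p-c).T[::-1]);r=np.hypot(*(p-c).T);b=[]
        for k in range(-18,18):
            i=np.where((a>=k*np.pi/18)&(a<(k+1)*np.pi/18))[0]
            if len(i) and r[i].max()>33: b.append(p[i[r[i].argmax()]])
        b=np.array(b); f=least_squares(lambda x:np.hypot(*(b-x).T)-39.5,c,loss='soft_l1')
        print(n,len(b),f.x.round(1),np.abs(f.fun).mean().round(2))
E
```

```text
[3.14156703e+00 8.87201008e-06 2.85083445e+00] [ 1.21342714e+00  2.99874737e-01  1.52100000e+00 -7.37650249e-06
  1.32069176e+00 -6.66091585e-02]
[[-0.958  0.287  0.   ]
 [ 0.287  0.958  0.   ]
 [-0.     0.    -1.   ]]
[[ 2.9000e-01 -9.3000e-01 -2.5000e-01  8.5220e+01]
 [ 9.6000e-01  2.8000e-01  8.0000e-02  5.4888e+02]
 [-0.0000e+00 -2.6000e-01  9.7000e-01  3.8377e+02]
 [ 0.0000e+00  0.0000e+00  0.0000e+00  1.0000e+00]]
top cell ((572.5029907226562, 29.518756866455078), (88.43788146972656, 47.873558044433594), 83.61833190917969) 980
red 24 [502.4 -16.6] 0.34
blue 23 [516.4  74.3] 0.44
side cell ((567.0419921875, 33.481483459472656), (97.62724304199219, 60.24620819091797), 84.688232421875) 651
red 6 [502.1 -15.6] 0.38
blue 21 [516.2  75.9] 0.6
```

The pictures agree with the networks. The red bottle is at (322,274) in the top view, the blue at (272,274), and the cell behind them at (296,244). The tray is at right (487,269) and the dock at left (151,333). The green and black jars flank the cell. I'll go above the red bottle and line the closing direction up with the tub's x axis.

```bash
python3 -m creep '{"slide":[[2.87,-4.51,0],[2.87,-4.51,0],[2.87,-4.51,0],[2.87,-4.51,0],[2.87,-4.51,0],[2.87,-4.51,0],[2.87,-4.51,0],[2.87,-4.51,0]],"turn":[-0.119,-0.119,-0.119,-0.119,-0.119,-0.119,-0.119,-0.119],"claw":[1,1,1,1,1,1,1,1]}' 25
python3 -m creep '{"slide":[[2.87,-4.51,0],[2.87,-4.51,0],[2.87,-4.51,0],[2.87,-4.51,0],[0,0,0],[0,0,0]],"turn":[-0.119,-0.119,-0.119,-0.119,0,0],"claw":[1,1,1,1,1,1]}' 25
python3 m.py wrist red_bottle_center,blue_bottle_center,flow_cell_center,red_coaster,blue_coaster,green_jar,black_jar
```

```text
clock: 2.0
eef_pos: [387.9, 164.5, 404.9]
eef_rot: [3.141, -0.0, 1.895]
wrist_force: [0.9, 0.8, -0.0]
finger_gap: 93.7
finger_force: 0.0
clock: 2.75
eef_pos: [501.8, -14.0, 404.5]
eef_rot: [-3.141, -0.0, 1.424]
wrist_force: [-0.8, 0.5, -0.4]
finger_gap: 94.0
finger_force: 0.0
2.75 [501.84677897 -13.97186072 404.52572183] [-3.14114467e+00 -1.23456148e-04  1.42360218e+00] 94.03110225581624
wrist [513.  62. 384.]
red_bottle_center 0.81 [323. 246.] 4825 med [501.3  -5.4 125.9] top 127.4 topc [499.9 -13.9] [48.6 48.4] 61.3 all [488.6 -28.8] [94.  53.2] 56.6
blue_bottle_center 0.6 [322. 128.] 4415 med [512.9  74.4 126.2] top 127.6 topc [512.5  73.8] [47.6 47.2] 75.0 all [515.7  81.5] [63.1 67.5] 9.8
flow_cell_center 0.74 [395. 169.] 5671 med [569.2  32.2  50.3] top 59.6 topc [571.7  29.5] [71.3 29.4] 83.7 all [576.3  24.5] [100.   60.5] 82.7
red_coaster 0.89 [330. 198.] 1263 med [510.1   5.3   8.3] top 9.7 topc [503.2  -4.9] [56.6 78.2] 77.0 all [503.2  -4.9] [56.6 78.2] 77.0
blue_coaster 0.74 [342. 159.] 1012 med [522.4  52.5   8.3] top 9.8 topc [515.4  65.6] [79.2 60.3] 9.4 all [515.4  65.6] [79.2 60.3] 9.4
blue_coaster 0.37 [410.  70.] 1813 med [593.8 113.   45.1] top 46.6 topc [595.8 114.1] [34.5 34.6] 81.2 all [596.  114.4] [35. 35.] 7.6
green_jar 0.75 [397. 282.] 1335 med [561.2 -71.5  45. ] top 46.6 topc [562. -76.] [34.9 33.6] 86.2 all [563.1 -80. ] [34.2 42.8] 10.7
black_jar 0.88 [413.  70.] 1845 med [593.8 112.9  45.1] top 46.6 topc [595.9 114.1] [34.7 34.7] 84.3 all [596.  114.1] [35.  34.6] 9.6
```

```bash
python3 -m creep '{"slide":[[-0.1,0,-3],[0,0,-3],[0,0,-3],[0,0,-2],[0,0,0],[0,0,0]],"turn":[0,0,0,0,0,0],"claw":[1,1,1,1,1,0]}' 30
python3 -m creep '{"slide":[[0,0,0],[0,0,0],[0,0,0],[0,0,0],[0,0,0],[0,0,0],[0,0,0],[0,0,0]],"turn":[0,0,0,0,0,0,0,0],"claw":[0,0,0,0,0,0,0,0]}' 30
```

```text
clock: 3.9
eef_pos: [501.3, -14.2, 295.6]
eef_rot: [3.141, -0.0, 1.423]
wrist_force: [-0.0, 0.1, -0.2]
finger_gap: 86.8
finger_force: 0.0
clock: 4.9
eef_pos: [501.1, -14.3, 294.7]
eef_rot: [3.142, 0.0, 1.423]
wrist_force: [-0.1, 0.0, 2.3]
finger_gap: 47.5
finger_force: 30.0
```

```bash
python3 -m creep '{"slide":[[0,0,1],[0,0,2],[0,0,3],[0,0,3],[0,0,1],[0,-2,0],[-0.6,-3,0],[-0.7,-3.5,0]],"turn":[0,0,0,0,0,0,0,0],"claw":[0,0,0,0,0,0,0,0]}' 30
python3 -m creep '{"slide":[[-0.7,-4,0],[-0.8,-4,0],[-0.8,-4,0],[-0.8,-4,0],[-0.8,-3.7,0],[-0.8,-3,0],[0,-1,0],[0,0,0]],"turn":[0,0,0,0,0,0,0,0],"claw":[0,0,0,0,0,0,0,0]}' 30
python3 -m creep '{"slide":[[0,0,-2],[0,0,-3],[0,0,-3],[0,0,-1.5],[0,0,-0.5],[0,0,0],[0,0,0]],"turn":[0,0,0,0,0,0,0],"claw":[0,0,0,0,0,0,0]}' 30
```

```text
clock: 5.9
eef_pos: [487.8, -99.9, 393.9]
eef_rot: [-3.14, -0.0, 1.424]
wrist_force: [0.8, -0.3, -1.6]
finger_gap: 47.6
finger_force: 30.0
clock: 6.9
eef_pos: [441.2, -336.3, 394.1]
eef_rot: [-3.141, -0.001, 1.422]
wrist_force: [0.2, 0.9, -2.1]
finger_gap: 47.6
finger_force: 30.0
clock: 7.78
eef_pos: [441.2, -336.4, 295.6]
eef_rot: [3.14, 0.001, 1.423]
wrist_force: [-0.2, -0.3, -1.7]
finger_gap: 47.8
finger_force: 30.0
```

```bash
python3 -m creep '{"slide":[[0,0,-0.2],[0,0,-0.15],[0,0,0]],"turn":[0,0,0],"claw":[0,0,0]}'
python3 -m creep '{"slide":[[0,0,-0.1],[0,0,0],[0,0,0]],"turn":[0,0,0],"claw":[0,0,0]}'
python3 -m creep '{"slide":[[0,0,-0.1],[0,0,0],[0,0,0]],"turn":[0,0,0],"claw":[0,0,0]}'
```

```text
clock: 8.15
eef_pos: [441.1, -336.3, 291.1]
eef_rot: [-3.141, -0.0, 1.423]
wrist_force: [0.0, -0.3, -1.6]
finger_gap: 47.4
finger_force: 30.0
clock: 8.52
eef_pos: [441.1, -336.3, 290.1]
eef_rot: [-3.142, -0.0, 1.423]
wrist_force: [-0.2, 0.1, -1.6]
finger_gap: 47.7
finger_force: 30.0
clock: 8.9
eef_pos: [441.1, -336.4, 289.7]
eef_rot: [3.141, 0.0, 1.423]
wrist_force: [-2.1, 0.8, 5.3]
finger_gap: 47.8
finger_force: 30.0
```

```bash
python3 -m creep '{"slide":[[0,0,0],[0,0,0],[0,0,0],[0,0,0],[0,0,0],[0,0,0],[0,0,2],[0,0,4]],"turn":[0,0,0,0,0,0,0,0],"claw":[0.6,0.7,0.8,0.9,1,1,1,1]}' 30
python3 -m creep '{"slide":[[0,0,5],[0.8,4.5,0],[0.9,5.2,0],[0.9,5.2,0],[0.9,5.2,0],[0.9,5.2,0],[0.9,5.2,0],[0.9,5.2,0]],"turn":[0,0,0,0,0,0,0,0],"claw":[1,1,1,1,1,1,1,1]}'
python3 -m creep '{"slide":[[0.9,5,0],[0.1,0.3,0],[0,0,0]],"turn":[0,0,0],"claw":[1,1,1]}'
python3 m.py wrist,top red_bottle_center,blue_bottle_center,red_coaster,blue_coaster
```

```text
clock: 9.9
eef_pos: [441.0, -336.2, 348.6]
eef_rot: [-3.139, -0.002, 1.423]
wrist_force: [0.2, 0.0, 0.1]
finger_gap: 94.0
finger_force: 0.0
clock: 10.9
eef_pos: [503.1, 22.4, 399.3]
eef_rot: [3.141, -0.0, 1.423]
wrist_force: [1.1, -0.5, 0.2]
finger_gap: 94.0
finger_force: 0.0
clock: 11.28
eef_pos: [513.0, 73.5, 399.1]
eef_rot: [-3.141, 0.0, 1.423]
wrist_force: [-0.2, -0.0, 0.4]
finger_gap: 93.8
finger_force: 0.0
11.275 [513.04941384  73.50031251 399.05477418] [-3.14141427e+00  2.07849926e-04  1.42331827e+00] 93.80393344778676
wrist [524. 148. 378.]
blue_bottle_center 0.57 [324. 246.] 5092 med [514.1  82.1 125.7] top 127.4 topc [512.9  73.9] [49. 47.] 75.9 all [508.1  53.6] [96.6 66.8] 62.8
red_coaster 0.9 [326. 311.] 3463 med [499.2 -19.6   8.3] top 9.6 topc [505.7  -6.6] [105.8  77.2] 61.9 all [505.7  -6.6] [105.8  77.2] 61.9
blue_coaster 0.8 [329. 196.] 1524 med [524.1  95.9   8.2] top 9.8 topc [517.4  85.8] [54.8 79.4] 77.4 all [517.4  85.8] [54.8 79.4] 77.4
top [351.  13. 902.]
red_bottle_center 0.62 [503. 285.] 1490 med [ 438.1 -322.3  105.8] top 124.3 topc [ 441.7 -335.7] [47.1 46.5] 76.5 all [ 443.8 -349.9] [60.7 84.5] 18.9
red_coaster 0.63 [324. 279.] 1015 med [504.2 -23.5   9.6] top 13.0 topc [473.6 -24.5] [136.7  62.1] 0.5 all [473.9 -24.5] [137.3  62.1] 0.5
```

```bash
python3 -m creep '{"slide":[[0,0,-3],[0,0,-3],[0,0,-3],[0,0,-1.5],[0,0,0],[0,0,0]],"turn":[0,0,0,0,0,0],"claw":[1,1,1,1,1,0]}' 30
python3 -m creep '{"slide":[[0,0,0],[0,0,0],[0,0,0],[0,0,0],[0,0,0],[0,0,0],[0,0,0],[0,0,0]],"turn":[0,0,0,0,0,0,0,0],"claw":[0,0,0,0,0,0,0,0]}' 30
```

```text
clock: 12.52
eef_pos: [513.4, 73.7, 295.3]
eef_rot: [3.14, -0.0, 1.423]
wrist_force: [-1.1, -0.7, 0.3]
finger_gap: 87.3
finger_force: 0.0
clock: 13.52
eef_pos: [513.1, 73.7, 294.2]
eef_rot: [3.141, -0.0, 1.423]
wrist_force: [0.7, 1.0, 1.5]
finger_gap: 47.6
finger_force: 30.0
```

```bash
python3 -m creep '{"slide":[[0,0,1],[0,0,2],[0,0,3],[0,0,3],[0,0,1],[0,-2,0],[0.1,-3,0],[0.2,-4,0]],"turn":[0,0,0,0,0,0,0,0],"claw":[0,0,0,0,0,0,0,0]}' 30
python3 -m creep '{"slide":[[0.3,-4.5,0],[0.3,-4.5,0],[0.3,-4.5,0],[0.3,-4.5,0],[0.3,-4.5,0],[0.3,-4.5,0],[0.3,-3,0],[0.3,-1.5,0]],"turn":[0,0,0,0,0,0,0,0],"claw":[0,0,0,0,0,0,0,0]}' 30
python3 -m creep '{"slide":[[0.1,-0.5,0],[0,0,0],[0,0,0]],"turn":[0,0,0],"claw":[0,0,0]}' 30
```

```text
clock: 14.52
eef_pos: [515.9, -16.8, 393.4]
eef_rot: [-3.14, -0.0, 1.424]
wrist_force: [0.4, -0.0, -2.7]
finger_gap: 47.7
finger_force: 30.0
clock: 15.52
eef_pos: [540.0, -332.6, 393.0]
eef_rot: [-3.14, -0.001, 1.422]
wrist_force: [0.1, 0.1, -2.3]
finger_gap: 47.8
finger_force: 30.0
clock: 15.9
eef_pos: [541.3, -335.4, 394.3]
eef_rot: [3.142, -0.0, 1.424]
wrist_force: [-0.9, 0.2, -2.5]
finger_gap: 47.7
finger_force: 30.0
```

```bash
python3 -m creep '{"slide":[[0,0,-2],[0,0,-3],[0,0,-3],[0,0,-1.7],[0,0,-0.5],[0,0,-0.1],[0,0,0],[0,0,0]],"turn":[0,0,0,0,0,0,0,0],"claw":[0,0,0,0,0,0,0,0]}' 30
python3 -m creep '{"slide":[[0,0,-0.1],[0,0,0],[0,0,0]],"turn":[0,0,0],"claw":[0,0,0]}'
```

```text
clock: 16.9
eef_pos: [541.2, -336.4, 291.9]
eef_rot: [3.141, 0.0, 1.423]
wrist_force: [0.3, -0.3, -2.6]
finger_gap: 47.8
finger_force: 30.0
clock: 17.27
eef_pos: [541.1, -336.3, 290.2]
eef_rot: [3.142, 0.0, 1.423]
wrist_force: [0.9, -0.2, -1.8]
finger_gap: 47.6
finger_force: 30.0
```

```bash
python3 -m creep '{"slide":[[0,0,-0.1],[0,0,0],[0,0,0]],"turn":[0,0,0],"claw":[0,0,0]}'
```

```text
clock: 17.65
eef_pos: [541.1, -336.3, 289.3]
eef_rot: [3.141, 0.0, 1.423]
wrist_force: [0.0, 0.1, -0.1]
finger_gap: 47.4
finger_force: 30.0
```

```bash
python3 -m creep '{"slide":[[0,0,0],[0,0,0],[0,0,0],[0,0,0],[0,0,0],[0,0,0],[0,0,2],[0,0,4]],"turn":[0,0,0,0,0,0,0,0],"claw":[0.6,0.7,0.8,0.9,1,1,1,1]}' 30
python3 -m creep '{"slide":[[0,0,5],[0.4,4.8,0],[0.4,5.2,0],[0.4,5.2,0],[0.4,5.2,0],[0.4,5.2,0],[0.4,5.2,0],[0.6,5,0]],"turn":[0,0,0,0,0,0,0,0],"claw":[1,1,1,1,1,1,0.7,0.7]}'
python3 -m creep '{"slide":[[0,0.8,-3],[0,0,-4],[0,0,0],[0,0,0]],"turn":[0,0,0,0],"claw":[0.7,0.7,0.7,0.7]}'
python3 m.py wrist,top red_bottle_center,blue_bottle_center,flow_cell_center,red_coaster,blue_coaster,dock
python3 - <<'E'
from h import *
W=np.load('wrist.npy');
m=(abs(W[...,2]-50.5)<4)&(abs(W[...,1]-30)<55)&(abs(W[...,0]-572)<40)
print('cell',cv2.minAreaRect(W[m][:,:2].astype(np.float32)),m.sum())
W=np.load('top.npy')
m=(W[...,2]>6)&(W[...,2]<30)&(abs(W[...,1]-320)<95)&(abs(W[...,0]-444)<75)
for z in ((3,30),(10,30)):
  k=m&(W[...,2]>z[0]);print('dock',z,cv2.minAreaRect(W[k][:,:2].astype(np.float32)),np.median(W[k][:,2]))
E
ls pics
```

```text
clock: 18.65
eef_pos: [541.0, -336.3, 349.8]
eef_rot: [-3.14, -0.001, 1.423]
wrist_force: [-0.4, -1.2, 0.1]
finger_gap: 94.0
finger_force: 0.0
clock: 19.65
eef_pos: [570.8, 23.4, 401.0]
eef_rot: [3.14, -0.0, 1.423]
wrist_force: [0.7, -0.5, 0.7]
finger_gap: 77.4
finger_force: 0.0
clock: 20.15
eef_pos: [571.5, 29.5, 331.5]
eef_rot: [3.139, -0.0, 1.423]
wrist_force: [-0.3, -0.7, 1.1]
finger_gap: 65.6
finger_force: 0.0
20.15 [571.45556026  29.51148246 331.46521685] [ 3.13909571e+00 -3.24493489e-04  1.42252034e+00] 65.64892685726393
wrist [583. 105. 311.]
flow_cell_center 0.64 [325. 248.] 7466 med [572.6  35.   50.3] top 59.5 topc [571.8  29.1] [71.8 29.6] 82.3 all [570.7  19. ] [111.  52.] 82.0
red_coaster 0.93 [264. 292.] 3943 med [511.9  -5.9   8.2] top 9.6 topc [508.8 -11.4] [91.8 78.8] 29.7 all [508.8 -11.4] [91.8 78.8] 29.7
blue_coaster 0.56 [243. 195.] 7537 med [514.8  76.5   8.2] top 9.6 topc [513.6  75.2] [78.8 80.1] 68.7 all [513.6  75.2] [78.8 80.1] 68.7
top [351.  13. 902.]
red_bottle_center 0.64 [506. 284.] 1568 med [ 438.5 -322.9  100.4] top 124.4 topc [ 441.5 -335.9] [46.8 
[... 245 characters left out ...]
  7.2] top 15.4 topc [443.9 317.3] [130.8  77.4] 83.0 all [444.3 317.1] [133.7  78.1] 82.8
dock 0.56 [506. 283.] 1511 med [ 438.9 -322.5  104.7] top 124.4 topc [ 441.5 -335.9] [46.8 47. ] 36.8 all [ 449.7 -361.9] [ 59.1 111.2] 14.0
cell ((571.7884521484375, 29.376144409179688), (89.54438018798828, 43.40664291381836), 82.69200897216797) 6388
dock (3, 30) ((445.4146423339844, 327.9854736328125), (155.3232421875, 77.81302642822266), 82.96778869628906) 7.7915086620715215
dock (10, 30) ((442.98565673828125, 317.73126220703125), (131.33657836914062, 75.50206756591797), 82.9665756225586) 13.86847484467853
side_0.0.png
top_0.0.png
top_11.3.png
top_20.1.png
wrist_11.3.png
wrist_2.8.png
wrist_20.1.png
```

```bash
python3 -m creep '{"slide":[[0,0,-3],[0,0,-3],[0,0,-3],[0,0,-2],[0,0,-0.8],[0,0,0],[0,0,0],[0,0,0]],"turn":[0.02,0,0,0,0,0,0,0],"claw":[0.7,0.7,0.7,0.7,0.7,0.7,0,0]}' 40
python3 -m creep '{"slide":[[0,0,0],[0,0,0],[0,0,0],[0,0,0],[0,0,0],[0,0,0],[0,0,0]],"turn":[0,0,0,0,0,0,0],"claw":[0,0,0,0,0,0,0]}' 40
```

```text
clock: 21.85
eef_pos: [571.2, 29.7, 211.9]
eef_rot: [3.14, -0.0, 1.443]
wrist_force: [-0.1, -0.1, -0.4]
finger_gap: 49.1
finger_force: 0.0
clock: 22.72
eef_pos: [571.3, 29.7, 211.8]
eef_rot: [3.14, -0.0, 1.443]
wrist_force: [-0.2, -0.7, 6.7]
finger_gap: 44.1
finger_force: 40.0
```

```bash
python3 -m creep '{"slide":[[0,0,0.5],[0,0,1.5],[0,0,2.5],[0,0,3],[0,0,1.5],[0,0,1],[-0.8,1.8,0],[-1.5,3.2,0]],"turn":[0,0,0,0,0,0,0,0],"claw":[0,0,0,0,0,0,0,0]}' 40
python3 -m creep '{"slide":[[-1.6,3.6,0],[-1.8,4,0],[-1.8,4,0],[-1.8,4,0],[-1.5,3.6,0],[-1.2,2.8,0],[-0.7,1.8,0],[0,0,0]],"turn":[0,0,0,0,0,0,0,0],"claw":[0,0,0,0,0,0,0,0]}' 40
python3 m.py wrist,side dock,flow_cell_center
python3 - <<'E'
from h import *
for cam in ('wrist','side'):
  W=np.load(cam+'.npy')
  m=(abs(W[...,1]-320)<95)&(abs(W[...,0]-444)<75)
  for z in ((4,18),(11,18)):
    k=m&(W[...,2]>z[0])&(W[...,2]<z[1]);print(cam,z,cv2.minAreaRect(W[k][:,:2].astype(np.float32)),k.sum())
E
```

```text
clock: 23.72
eef_pos: [547.4, 80.4, 310.1]
eef_rot: [-3.14, 0.0, 1.441]
wrist_force: [-0.6, 0.3, -5.1]
finger_gap: 43.8
finger_force: 40.0
clock: 24.72
eef_pos: [443.4, 318.6, 310.6]
eef_rot: [-3.141, 0.001, 1.445]
wrist_force: [0.4, 0.0, -5.4]
finger_gap: 43.5
finger_force: 40.0
24.725 [443.36545278 318.61063174 310.58019465] [-3.14079228e+00  6.38812065e-04  1.44453290e+00] 43.46542636830349
wrist [453. 393. 290.]
dock 0.56 [323. 187.] 5973 med [449.7 363.1   5.6] top 13.9 topc [449.6 363.3] [37.2 59.4] 82.6 all [449.7 361.1] [46.2 80.7] 81.8
flow_cell_center 0.69 [323. 298.] 18103 med [445.5 334.8 149.2] top 158.2 topc [443.7 317.9] [71.6 29.7] 82.6 all [435.1 253.5] [219.2  91.6] 82.7
side [501. 704. 830.]
dock 0.77 [374. 412.] 2369 med [448.3 347.    7. ] top 15.0 topc [447.4 334.4] [103.5  76.3] 83.4 all [446.2 327.9] [118.3  81.5] 82.3
flow_cell_center 0.89 [380. 369.] 1514 med [448.1 341.4 150.4] top 159.5 topc [449.4 321.4] [67.7 37.3] 89.9 all [444.6 320.3] [87.7 55.5] 83.7
wrist (4, 18) ((449.2367858886719, 359.5277099609375), (48.8966178894043, 79.83390045166016), 82.22684478759766) 5923
wrist (11, 18) ((451.4908447265625, 377.7974548339844), (7.91751766204834, 59.35398864746094), 82.61741638183594) 954
side (4, 18) ((446.71441650390625, 322.30072021484375), (168.79736328125, 158.19589233398438), 80.11893463134766) 2322
side (11, 18) ((450.64910888671875, 358.32684326171875), (53.100399017333984, 59.23064422607422), 82.76553344726562) 198
```

```bash
python3 -m creep '{"slide":[[0,-0.1,-2],[0,0,-3],[0,0,-2.5],[0,0,-1.5],[0,0,-0.6],[0,0,0],[0,0,0]],"turn":[0,0,0,0,0,0,0],"claw":[0,0,0,0,0,0,0]}' 40
python3 -m creep '{"slide":[[0,0,-0.1],[0,0,0],[0,0,0]],"turn":[0,0,0],"claw":[0,0,0]}'
```

```text
clock: 25.9
eef_pos: [444.3, 316.8, 216.0]
eef_rot: [3.141, -0.001, 1.443]
wrist_force: [0.4, -0.1, -5.0]
finger_gap: 43.5
finger_force: 40.0
clock: 26.28
eef_pos: [444.1, 316.7, 214.2]
eef_rot: [3.142, -0.0, 1.443]
wrist_force: [0.8, -0.8, -4.8]
finger_gap: 43.6
finger_force: 40.0
```

```bash
python3 -m creep '{"slide":[[0,0,-0.1],[0,0,0],[0,0,0]],"turn":[0,0,0],"claw":[0,0,0]}'
python3 -m creep '{"slide":[[0,0,-0.1],[0,0,0],[0,0,0]],"turn":[0,0,0],"claw":[0,0,0]}'
```

```text
clock: 26.65
eef_pos: [444.1, 316.7, 213.1]
eef_rot: [-3.142, 0.0, 1.443]
wrist_force: [1.1, 0.7, -4.3]
finger_gap: 43.8
finger_force: 40.0
clock: 27.02
eef_pos: [444.1, 316.7, 212.1]
eef_rot: [-3.142, 0.0, 1.443]
wrist_force: [-0.2, -0.3, -5.5]
finger_gap: 43.5
finger_force: 40.0
```

```bash
python3 -m creep '{"slide":[[0,0,-0.07],[0,0,0],[0,0,0]],"turn":[0,0,0],"claw":[0,0,0]}'
```

```text
clock: 27.4
eef_pos: [444.1, 316.7, 211.8]
eef_rot: [3.141, -0.0, 1.443]
wrist_force: [-3.4, -2.3, 4.5]
finger_gap: 43.7
finger_force: 40.0
```

Contact. I'll release, rise straight up and check.

```bash
python3 -m creep '{"slide":[[0,0,0],[0,0,0],[0,0,0],[0,0,0],[0,0,1],[0,0,3],[0,0,5],[0,0,5]],"turn":[0,0,0,0,0,0,0,0],"claw":[0.6,0.7,0.7,0.7,0.7,0.7,0.8,1]}' 30
python3 -m creep '{"slide":[[0,0,4.7],[0,0,0],[0,0,0]],"turn":[0,0,0],"claw":[1,1,1]}'
python3 m.py top,wrist flow_cell_center,dock,red_bottle_center,blue_bottle_center
python3 - <<'E'
from h import *
for cam in ('top','wrist'):
  W=np.load(cam+'.npy')
  m=(abs(W[...,1]-320)<80)&(abs(W[...,0]-444)<55)
  for z in ((47,54),(4,18),(11,18)):
    k=m&(W[...,2]>z[0])&(W[...,2]<z[1]);print(cam,z,cv2.minAreaRect(W[k][:,:2].astype(np.float32)),k.sum())
W=np.load('top.npy');pic=cv2.imread('pics/top_0.0.png')
E
python3 - <<'E'
import cv2,glob
p=sorted(glob.glob('pics/top_2[789]*.png'))[-1];w=sorted(glob.glob('pics/wrist_2[789]*.png'))[-1]
cv2.imwrite('pics/c1.png',cv2.hconcat([cv2.resize(cv2.imread(p),(400,300)),cv2.resize(cv2.imread(w),(400,300))]))
E
```

```text
clock: 28.4
eef_pos: [443.9, 316.5, 353.7]
eef_rot: [3.141, -0.0, 1.443]
wrist_force: [0.5, 0.2, 0.4]
finger_gap: 81.8
finger_force: 0.0
clock: 28.78
eef_pos: [443.9, 316.6, 398.0]
eef_rot: [-3.141, 0.0, 1.443]
wrist_force: [-0.3, -0.0, -1.4]
finger_gap: 94.5
finger_force: 0.0
28.775 [443.87961082 316.57005346 398.03491421] [-3.14114202e+00  3.58061355e-04  1.44279230e+00] 94.47233363356665
top [351.  13. 902.]
flow_cell_center 0.75 [145. 330.] 1467 med [442.7 310.2  51.5] top 61.3 topc [447.1 315.3] [71.5 34.9] 79.8 all [446.6 322.9] [105.7  52. ] 83.2
dock 0.97 [154. 343.] 1645 med [432.6 311.3   7.2] top 16.9 topc [445.3 317.7] [131.9  60.6] 82.1 all [443.7 320. ] [138.9  79.9] 82.8
blue_bottle_center 0.84 [492. 234.] 1414 med [ 535.3 -322.8  102.9] top 124.3 topc [ 542.1 -335.4] [46.8 47. ] 6.3 all [ 550.7 -352.8] [58.1 96.7] 28.8
wrist [454. 392. 377.]
flow_cell_center 0.93 [326. 229.] 5000 med [444.3 321.   50.4] top 59.6 topc [443.9 316.4] [71.7 29.8] 82.1 all [443.5 310.5] [102.7  57.3] 83.1
dock 0.57 [319. 184.] 5595 med [444.9 341.7   5.6] top 14.1 topc [443.3 318.1] [130.1  59.6] 82.3 all [443.5 316.7] [136.7  81.9] 82.1
top (47, 54) ((445.1471862792969, 315.6034240722656), (90.03607177734375, 47.79286193847656), 82.20436096191406) 890
top (4, 18) ((443.78814697265625, 321.2414855957031), (107.82817840576172, 154.5516357421875), 0.35252508521080017) 1669
top (11, 18) ((445.30963134765625, 317.7125244140625), (131.8812255859375, 60.5958251953125), 82.13168334960938) 349
wrist (47, 54) ((443.8851623535156, 316.3304443359375), (89.9619369506836, 44.01239776611328), 82.6366958618164) 4197
wrist (4, 18) ((443.10333251953125, 318.22479248046875), (133.37588500976562, 79.96109771728516), 82.35660552978516) 5398
wrist (11, 18) ((443.410400390625, 318.12579345703125), (129.9834747314453, 59.58285903930664), 82.37230682373047) 968
```

View pics/c1.png

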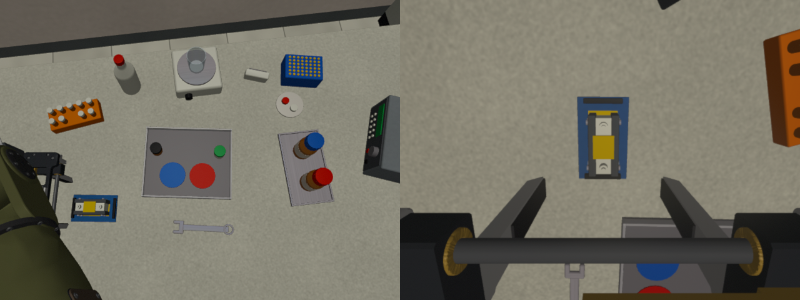

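The left view shows the cell seated in the dock at (93,206) and both bottles upright in the tray at (310,147) and (320,180). The cell is within 2 mm of the dock's centre. Next I'll hover over the tub to measure the bare coasters.

```bash
python3 -m creep '{"slide":[[0.9,-4.5,0],[0.9,-4.5,0],[0.9,-4.5,0],[0.9,-4.5,0],[0.9,-4.5,0],[0.9,-4.5,0],[0.7,-3,0],[0,0,0]],"turn":[0,0,0,0,0,0,0,0],"claw":[1,1,1,1,1,1,1,1]}'
cat > co.py <<'E'
from h import *
for cam in ('wrist','top'):
    pic,d,W,T=cloud(cam)
    hsv=cv2.cvtColor(pic,cv2.COLOR_RGB2HSV)
    for n,c,h in (('red',(500,-15),(0,10)),('blue',(514,75),(95,125))):
        m=(abs(W[...,2]-9)<4)&(np.hypot(W[...,0]-c[0],W[...,1]-c[1])<60)&(hsv[...,0]>=h[0])&(hsv[...,0]<=h[1])&(hsv[...,1]>110)
        print(cam,n,np.round(cv2.minEnclosingCircle(W[m][:,:2].astype(np.float32))[0],1),W[m].mean(0).round(1),m.sum())
E
python3 co.py
```

```text
clock: 30.28
eef_pos: [505.3, 15.2, 398.3]
eef_rot: [-3.141, 0.0, 1.44]
wrist_force: [0.5, 0.1, 0.0]
finger_gap: 93.9
finger_force: 0.0
wrist red [500.7 -14.9] [500.7 -13.9   8.2] 4529
wrist blue [514.4  76. ] [514.5  76.8   8.1] 5413
top red [0. 0.] [nan nan nan] 0
top blue [0. 0.] [nan nan nan] 0co.py:7: RuntimeWarning: Mean of empty slice.
  print(cam,n,np.round(cv2.minEnclosingCircle(W[m][:,:2].astype(np.float32))[0],1),W[m].mean(0).round(1),m.sum())
  ret = um.true_divide(
```

```bash
python3 -m creep '{"slide":[[0.5,-4.9,0],[0.5,-5,0],[0.5,-5,0],[0.5,-5,0],[0.5,-5,0],[0.5,-5,0],[0.6,-5.2,0],[0,0,0]],"turn":[0,0,0,0,0,0,0,0],"claw":[1,1,1,1,1,1,1,1]}'
python3 -m creep '{"slide":[[0,0,-3],[0,0,-3],[0,0,-3],[0,0,-1.8],[0,0,0],[0,0,0],[0,0,0],[0,0,0]],"turn":[0,0,0,0,0,0,0,0],"claw":[1,1,1,1,1,0,0,0]}' 30
python3 -m creep '{"slide":[[0,0,0],[0,0,0],[0,0,0],[0,0,0],[0,0,0],[0,0,0],[0,0,0]],"turn":[0,0,0,0,0,0,0],"claw":[0,0,0,0,0,0,0]}' 30
```

```text
clock: 31.38
eef_pos: [541.3, -335.9, 397.5]
eef_rot: [-3.141, -0.0, 1.441]
wrist_force: [-0.2, 0.8, -0.7]
finger_gap: 94.0
finger_force: 0.0
clock: 32.38
eef_pos: [541.1, -334.3, 291.1]
eef_rot: [3.141, 0.0, 1.443]
wrist_force: [-0.8, -0.2, -0.1]
finger_gap: 67.6
finger_force: 0.0
clock: 33.25
eef_pos: [541.1, -334.3, 290.5]
eef_rot: [3.141, 0.0, 1.443]
wrist_force: [-0.2, -0.2, 1.8]
finger_gap: 47.5
finger_force: 30.0
```

```bash
python3 -m creep '{"slide":[[0,0,1],[0,0,2],[0,0,3],[0,0,3],[0,0,1.5],[0,2,0],[-0.2,3,0],[-0.3,4,0]],"turn":[0,0,0,0,0,0,0,0],"claw":[0,0,0,0,0,0,0,0]}' 30
python3 -m creep '{"slide":[[-0.3,4.5,0],[-0.3,4.5,0],[-0.3,4.5,0],[-0.3,4.5,0],[-0.3,4.5,0],[-0.3,4.5,0],[-0.2,3.2,0],[-0.2,2,0]],"turn":[0,0,0,0,0,0,0,0],"claw":[0,0,0,0,0,0,0,0]}' 30
python3 -m creep '{"slide":[[0,0,0],[0,0,0],[0,0,0]],"turn":[0,0,0],"claw":[0,0,0]}' 30
```

```text
clock: 34.25
eef_pos: [535.7, -242.7, 393.9]
eef_rot: [-3.139, -0.001, 1.442]
wrist_force: [0.5, 0.9, -1.9]
finger_gap: 47.5
finger_force: 30.0
clock: 35.25
eef_pos: [513.1, 79.9, 394.2]
eef_rot: [-3.139, 0.0, 1.444]
wrist_force: [-0.4, -0.2, -1.8]
finger_gap: 47.8
finger_force: 30.0
clock: 35.62
eef_pos: [514.0, 77.1, 395.1]
eef_rot: [-3.141, 0.0, 1.442]
wrist_force: [-0.2, 1.0, -1.7]
finger_gap: 47.7
finger_force: 30.0
```

```bash
python3 -m creep '{"slide":[[0,0.1,-2],[0,0,-3],[0,0,-3],[0,0,-1.5],[0,0,-0.3],[0,0,0],[0,0,0]],"turn":[0,0,0,0,0,0,0],"claw":[0,0,0,0,0,0,0]}' 30
python3 -m creep '{"slide":[[0,0,-0.1],[0,0,0],[0,0,0]],"turn":[0,0,0],"claw":[0,0,0]}'
```

```text
clock: 36.5
eef_pos: [514.3, 78.7, 298.4]
eef_rot: [3.14, -0.0, 1.443]
wrist_force: [-0.3, -0.1, -1.4]
finger_gap: 47.4
finger_force: 30.0
clock: 36.88
eef_pos: [514.1, 78.7, 296.5]
eef_rot: [3.141, -0.0, 1.443]
wrist_force: [-0.6, -0.3, -1.4]
finger_gap: 47.4
finger_force: 30.0
```

```bash
python3 -m creep '{"slide":[[0,0,-0.1],[0,0,0],[0,0,0]],"turn":[0,0,0],"claw":[0,0,0]}'
python3 -m creep '{"slide":[[0,0,-0.05],[0,0,0],[0,0,0]],"turn":[0,0,0],"claw":[0,0,0]}'
```

```text
clock: 37.25
eef_pos: [514.1, 78.7, 295.5]
eef_rot: [3.141, -0.0, 1.443]
wrist_force: [-0.1, 0.0, -1.8]
finger_gap: 47.5
finger_force: 30.0
clock: 37.62
eef_pos: [514.2, 78.7, 295.5]
eef_rot: [3.141, -0.0, 1.443]
wrist_force: [-0.5, -0.8, 5.5]
finger_gap: 47.3
finger_force: 30.0
```

```bash
python3 -m creep '{"slide":[[0,0,0],[0,0,0],[0,0,0],[0,0,0],[0,0,0],[0,0,0],[0,0,2],[0,0,4]],"turn":[0,0,0,0,0,0,0,0],"claw":[0.6,0.7,0.8,0.9,1,1,1,1]}' 30
python3 -m creep '{"slide":[[0,0,4.2],[-0.9,-5.2,0],[-0.9,-5.2,0],[-0.9,-5.2,0],[-0.9,-5.2,0],[-0.9,-5.2,0],[-0.9,-5.2,0],[-0.9,-5.2,0]],"turn":[0,0,0,0,0,0,0,0],"claw":[1,1,1,1,1,1,1,1]}'
python3 -m creep '{"slide":[[-1,-5.1,0],[0,0,0],[0,0,0]],"turn":[0,0,0],"claw":[1,1,1]}'
python3 m.py wrist red_bottle_center,blue_bottle_center
```

```text
clock: 38.62
eef_pos: [513.9, 78.7, 354.5]
eef_rot: [-3.139, 0.001, 1.443]
wrist_force: [-0.8, -0.4, 0.4]
finger_gap: 94.1
finger_force: 0.0
clock: 39.62
eef_pos: [450.5, -287.0, 397.1]
eef_rot: [3.141, 0.0, 1.443]
wrist_force: [-0.1, 0.7, 0.3]
finger_gap: 94.1
finger_force: 0.0
clock: 40.0
eef_pos: [441.2, -335.9, 396.8]
eef_rot: [-3.141, -0.0, 1.443]
wrist_force: [0.8, 0.1, 0.2]
finger_gap: 93.9
finger_force: 0.0
40.0 [ 441.15910205 -335.89388721  396.78577139] [-3.14132428e+00 -4.03088675e-04  1.44258038e+00] 93.93106658609406
wrist [ 451. -260.  376.]
red_bottle_center 0.98 [322. 246.] 5038 med [ 441.7 -327.7  120.8] top 122.4 topc [ 440.6 -336.1] [48.7 48.8] 58.6 all [ 437.8 -357.6] [99.3 68.9] 88.4
```

```bash
python3 -m creep '{"slide":[[0,0,-3],[0,0,-3],[0,0,-3],[0,0,-1.7],[0,0,0],[0,0,0],[0,0,0],[0,0,0]],"turn":[0,0,0,0,0,0,0,0],"claw":[1,1,1,1,1,0,0,0]}' 30
python3 -m creep '{"slide":[[0,0,0],[0,0,0],[0,0,0],[0,0,0],[0,0,0],[0,0,0],[0,0,0]],"turn":[0,0,0,0,0,0,0],"claw":[0,0,0,0,0,0,0]}' 30
```

```text
clock: 41.15
eef_pos: [441.1, -336.3, 290.5]
eef_rot: [3.141, 0.001, 1.443]
wrist_force: [0.7, -0.4, 0.3]
finger_gap: 67.2
finger_force: 0.0
clock: 42.02
eef_pos: [441.1, -336.3, 290.0]
eef_rot: [3.142, 0.0, 1.443]
wrist_force: [-0.8, 0.1, 2.4]
finger_gap: 47.5
finger_force: 30.0
```

```bash
python3 -m creep '{"slide":[[0,0,1],[0,0,2],[0,0,3],[0,0,3],[0,0,1.5],[0,2,0],[0.5,3,0],[0.7,3.5,0]],"turn":[0,0,0,0,0,0,0,0],"claw":[0,0,0,0,0,0,0,0]}' 30
python3 -m creep '{"slide":[[0.8,4,0],[0.8,4,0],[0.8,4,0],[0.8,4,0],[0.8,3.6,0],[0.5,2.5,0],[0.26,1.55,0],[0,0,0]],"turn":[0,0,0,0,0,0,0,0],"claw":[0,0,0,0,0,0,0,0]}' 30
python3 -m creep '{"slide":[[0,0,0],[0,0,0]],"turn":[0,0],"claw":[0,0]}' 30
python3 m.py wrist red_bottle_center,blue_bottle_center
```

```text
clock: 43.02
eef_pos: [452.9, -249.6, 393.5]
eef_rot: [-3.14, -0.001, 1.442]
wrist_force: [0.5, -0.5, -1.6]
finger_gap: 47.5
finger_force: 30.0
clock: 44.02
eef_pos: [500.5, -14.0, 394.3]
eef_rot: [-3.141, -0.0, 1.444]
wrist_force: [0.0, -0.6, -2.0]
finger_gap: 47.6
finger_force: 30.0
clock: 44.28
eef_pos: [500.6, -15.5, 394.9]
eef_rot: [-3.142, 0.0, 1.442]
wrist_force: [-0.5, 0.4, -1.4]
finger_gap: 47.6
finger_force: 30.0
44.275 [500.58567894 -15.46082564 394.86462024] [-3.14150158e+00  5.66591074e-05  1.44181892e+00] 47.627607941739875
wrist [510.  60. 374.]
red_bottle_center 0.88 [321. 303.] 13371 med [501.5  -4.4 225.6] top 227.1 topc [500.4 -14.8] [48.3 47.5] 82.3 all [476.2 -84.9] [201.1  81.6] 81.7
blue_bottle_center 0.79 [327. 119.] 5118 med [513.9  77.  126. ] top 127.4 topc [513.9  77.2] [48.7 48.5] 72.9 all [515.2  83.9] [73.5 71.6] 71.8
```

Blue stands at (513.9,77.2), 1 mm off its coaster's centre. I'll lower red.

```bash
python3 -m creep '{"slide":[[0,0,-2],[0,0,-3],[0,0,-3],[0,0,-1.5],[0,0,-0.3],[0,0,0],[0,0,0]],"turn":[0,0,0,0,0,0,0],"claw":[0,0,0,0,0,0,0]}' 30
python3 -m creep '{"slide":[[0,0,-0.1],[0,0,0],[0,0,0]],"turn":[0,0,0],"claw":[0,0,0]}'
```

```text
clock: 45.3
eef_pos: [500.9, -14.8, 297.9]
eef_rot: [3.14, -0.0, 1.443]
wrist_force: [0.5, -0.4, -1.8]
finger_gap: 47.6
finger_force: 30.0
clock: 45.68
eef_pos: [500.7, -14.8, 296.1]
eef_rot: [3.141, -0.0, 1.443]
wrist_force: [-0.1, -0.4, -2.4]
finger_gap: 47.5
finger_force: 30.0
```

```bash
python3 -m creep '{"slide":[[0,0,-0.1],[0,0,0],[0,0,0]],"turn":[0,0,0],"claw":[0,0,0]}'
python3 -m creep '{"slide":[[0,0,-0.04],[0,0,0],[0,0,0]],"turn":[0,0,0],"claw":[0,0,0]}'
```

```text
clock: 46.05
eef_pos: [500.7, -14.8, 295.0]
eef_rot: [3.141, -0.0, 1.443]
wrist_force: [0.5, -0.1, -0.7]
finger_gap: 47.4
finger_force: 30.0
clock: 46.42
eef_pos: [500.7, -14.8, 295.0]
eef_rot: [3.141, -0.0, 1.443]
wrist_force: [-2.1, 0.9, 5.1]
finger_gap: 47.7
finger_force: 30.0
```

```bash
python3 -m creep '{"slide":[[0,0,0],[0,0,0],[0,0,0],[0,0,0],[0,0,0],[0,0,0],[0,0,2],[0,0,4]],"turn":[0,0,0,0,0,0,0,0],"claw":[0.6,0.7,0.8,0.9,1,1,1,1]}' 30
python3 -m creep '{"slide":[[0,0,5],[0,0,4],[0,-3,0],[0,-5,0],[0,-5,0],[0,-5,0],[0,0,0],[0,0,0]],"turn":[0,0,0,0,0,0,0,0],"claw":[1,1,1,1,1,1,1,1]}'
python3 m.py side,top red_bottle_center,blue_bottle_center,flow_cell_center,green_jar,black_jar
python3 - <<'E'
import cv2,glob
a,b=[cv2.imread(sorted(glob.glob(f'pics/{c}_4[6789]*.png'))[-1]) for c in ('side','top')]
cv2.imwrite('pics/c2.png',cv2.hconcat([cv2.resize(a[150:480,160:600],(400,300)),cv2.resize(b,(400,300))]))
E
```

```text
clock: 47.42
eef_pos: [500.5, -14.8, 354.2]
eef_rot: [-3.139, 0.0, 1.443]
wrist_force: [0.6, 0.7, -0.0]
finger_gap: 94.0
finger_force: 0.0
clock: 48.42
eef_pos: [500.7, -194.4, 444.4]
eef_rot: [-3.141, -0.0, 1.443]
wrist_force: [0.3, -0.1, -0.2]
finger_gap: 93.7
finger_force: 0.0
48.425 [ 500.68402403 -194.43955172  444.42615802] [-3.14131506e+00 -3.20070062e-04  1.44256122e+00] 93.7432311902346
side [501. 704. 830.]
red_bottle_center 0.9 [355. 231.] 878 med [499.3   1.9 109.1] top 129.3 topc [502.9 -12.6] [42.5 47.5] 3.1 all [516.9 -22.4] [51.2 90.7] 47.8
blue_bottle_center 0.94 [342. 270.] 1440 med [515.9  96.3  83.3] top 129.0 topc [516.6  79.7] [47.3 46.8] 78.6 all [517.6  30.6] [ 59.9 156.5] 2.5
flow_cell_center 0.64 [381. 389.] 1675 med [447.1 329.7  51.1] top 60.8 topc [445.6 316.7] [33.2 73.4] 0.6 all [444.  304.9] [117.6  54.4] 82.8
green_jar 0.75 [325. 225.] 317 med [564.4 -65.9  42.3] top 48.8 topc [564.6 -74.8] [33.3 38.4] 5.6 all [566.8 -96.3] [37.2 81.2] 9.3
black_jar 0.68 [327. 223.] 319 med [564.5 -65.5  42.1] top 48.8 topc [564.6 -74.8] [33.3 38.4] 5.6 all [565.2 -86
[... 457 characters left out ...]
8] 54.3
flow_cell_center 0.67 [145. 333.] 1510 med [442.8 310.2  51.5] top 61.2 topc [445.8 317.8] [75.2 38. ] 77.8 all [447.4 323. ] [106.9  53.8] 83.0
flow_cell_center 0.41 [322. 274.] 1034 med [492.9 -13.2 126.3] top 129.6 topc [500.8 -15.1] [45.4 47.8] 83.1 all [513.1 -13.3] [80.  56.1] 1.8
green_jar 0.86 [351. 243.] 344 med [561.2 -76.   46. ] top 49.1 topc [564.1 -76.8] [34.  35.3] 68.3 all [567.7 -81.1] [35.1 46.7] 45.4
green_jar 0.49 [288. 286.] 473 med [498.2  56.6   9.6] top 28.8 topc [506.8  71.9] [19.3 56. ] 33.0 all [508.1  69.5] [58.9 80.9] 31.4
black_jar 0.65 [251. 238.] 351 med [594.4 112.3  46. ] top 48.9 topc [596.8 113.4] [34.4 34. ] 80.3 all [599.  112.4] [35.4 39.4] 32.8
```

View pics/c2.png

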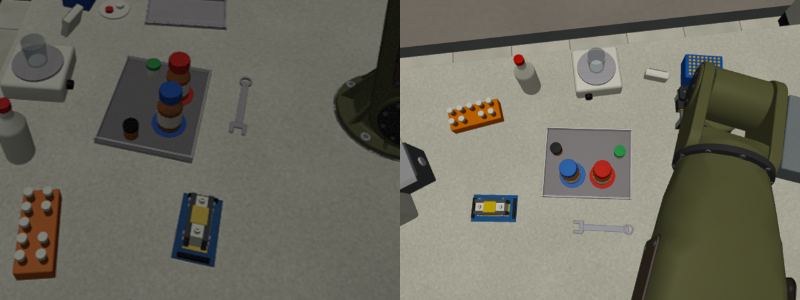

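In the left view both bottles stand on their coasters, red at (179,70) and blue at (170,110). The cell sits in the dock at (200,222) and the jars have not moved. The arm is clear, so I'm handing in.

```bash
python3 -c "
from cell import manip
print(manip.sign_off())"
```

```text
the job is handed in; nothing more can be done
None
```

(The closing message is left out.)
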